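Send a heel down the rocker chute

ROBOT

A 6-joint arm with a two-finger parallel gripper is mounted at the origin on the work surface. World frame = base frame: x ahead of the robot, y to its left, z up, the work surface at z = 0. Lengths are in m, angles in rad, forces in N, time in s.
With the tool pointing down it reaches from about 0.3 to 0.75 m from the base axis. Payload 8.5 kg.
Tool frame: the origin (TCP) lies at the centre of the arm's flange, where the gripper is bolted on; the fingertips stand 166 mm ahead of it and the grasp point (between the pads) lies 147 mm ahead of it; z points along the fingers, y is the line along which they close (so a half turn about z gives the same grasp; the last joint's range is limited). The gripper opens to 88 mm and grips with 3 to 60 N. Pads are 18 mm wide; open, the fingers measure 123 mm over their backs; the gripper's body (75 mm by 187 mm) begins 45 mm behind the grasp point.
Start: joints at [-1.377, 0.381, 1.297, -0, 1.464, -0.215], TCP at [0.219, -0.505, 0.405] pointing down, gripper open.
Joint ranges: [-3.11, 3.11], [-0.89, 2.33], [0.22, 2.48], [-1.42, 4.56], [0.17, 2.85], [-2.88, 2.88]. Speed limits (rad/s): [2.39, 2.39, 3.14, 3.14, 3.14, 3.14].

INTERFACE

Orientations are given as a rotation vector (axis times angle).
In Python, from rig import bot gives the robot as it stands.
- The arm moves only by the tool step_arm, never from a script. Its argument "plan" is a list of rows, each an object of numbers: "tx", "ty", "tz": the shift along the tool's x, y, z in cm; "rx", "ry", "rz": the turn, a rotation vector about the tool's x, y, z in degrees; "claw": the closure, from 0 (fully open) to 1 (shut). A call has 1 to 5 rows; each row shifts and turns the commanded pose from where the row before left it, along the tool's axes as they then stand; what a row does not reach is not made up. A row lasts 1/8 s, in which the tool goes at most 62.5 mm and 10.7 degrees, less where a joint would pass 70% of its speed; a pose out of reach is approached as far as the arm can. A call with a gripper value outside its range is refused whole. The fingers move at their own pace and stop on an object; "squeeze" is the grip in N (left out, the last holds). Time passes only in rows, so rows that do not move let the fingers close. It gives the time, the measured TCP pose, the force, the opening and the grip force at its end, in the units of the state.
- bot.sense(): the state, without advancing time (a new reading comes with each control period).
- bot.grab_frame(name): name is "scene" or "side" or "wrist"; returns a dict with "img" (400x640x3 uint8, red, green, blue), "depth" (400x640 float32, m along the optical axis (not along the pixel's ray), 0 where there is no reading), "mtx" (3x3 intrinsics, pixels), "dist_coeffs" ([k1, k2, p1, p2, k3] as OpenCV has them; the pictures are not rectified), "R" (3x3) and "t" (3): a world point X has camera coordinates R X + t. Camera axes: x right, y down, z forward; pixel columns grow to the right and rows downward; lengths in m; the calibration is good to about 2 mm. A picture is of the moment at which its call begins.
- bot.sign_off(): hands the job in; it is judged then, once.
The state is a dict: "t": time; "joint_positions": joint angles; "dq": joint speeds; "effort": joint torques, N m; "eef_pos": TCP position; "tool_rot": TCP orientation; "ft_force": force on the tool from outside, world axes, zero at the start; "torque": the same for the moment, N m; "opening": finger opening in m; "grip_force": force on a finger pad.
Only numpy, scipy, OpenCV 4.12 (cv2) and the standard library are available. Lean on these libraries where they do the work, as an engineer would, in place of code of your own. Each camera call takes 0.05 s, during which the arm holds its last target. There are 200 camera calls.

TASK

Pick up the tall D-shaped heel block and lower it onto the etched rectangle of the level rocker tray. Let go and keep clear, so that the heel's own weight tips the tray and the heel slides down into the grey catch box; the empty tray swings back level by itself.

Things in the scene. Friction and masses are not known exactly. Their poses are not given: they have to be found in the camera images.
- heel: Tall D-shaped wooden shoe heel, black rubber foot, upright: 65 long (x), 50 wide (y), 55 high (z) mm, 100-210 g. Origin: centre of underside, z up. Sides flat and parallel from x = -32 to +8 mm (grip there, across y, from above); +x end half round, radius 25. Near it, places swapped at random: a flat heel of the same D outline, only 22 high, and a slim round waisted heel, 62 high.
- tray: Rocker tray, slippery bare aluminium, on a fixed green stand. Origin: mid-width on its upper face, on the hinge line (y), 150 mm above the bench; x runs to the catch box, z up. Floor x = -70 to +160 mm, 84 wide between 12 mm rims; +x end open. Stand's cheeks at x = 0 rise 10 mm above it, 120 over y. Rests level when empty; only the +x end can tip down, at most 29 degrees.
- load (a point): Centre of the dark etched rectangle (70 along x, 58 across y, mm) on the tray's upper face, 60 mm from the hinge towards the catch box; axes as the tray's. More than 50 g let go here tips the tray within about half a second and slides off its +x end into the box; the empty tray swings back level in about 1 s.
- bin: Grey plastic catch box fixed at the tray's +x end: 192 (x) by 136 (y) mm, walls 6 thick and 110 high on three sides, 50 high on the side under the tray. Origin: centre of its underside; axes parallel to the level tray's. Its slippery inner floor slopes down away from the tray, from 60 to 11 mm above the bench.
Not all that is in view belongs to the job. What is shaped like the heel but blue or turquoise is not meant.

How it is judged:
On the way, in this order (a step that is already met when the one before it is completed fails the run):
1. the heel is lowered, upright and not dropped, to the etched rectangle of the still level tray: within 20 mm of its centre each way, foot at most 15 mm above the tray, slower than 0.2 m/s (x of heel in the frame of load between -0.02 and 0.02 m and y of heel in the frame of load between -0.02 and 0.02 m and z of heel in the frame of load below 0.015 m and angle between heel's own z axis and vertical below 0.2 rad and angle between tray's own z axis and vertical below 0.1 rad and linear speed of heel below 0.2 m/s), for 0.04 s.
2. the heel, let go, has tipped the tray by its own weight: tray tilted more than 0.25 rad with the heel on it, the fingers touching neither (angle between tray's own z axis and vertical above 0.25 rad and x of heel in the frame of tray between 0.02 and 0.17 m and y of heel in the frame of tray between -0.05 and 0.05 m and z of heel in the frame of tray between -0.015 and 0.02 m and contact force between the fingers and heel below 0.2 N and contact force between the fingers and tray below 0.2 N), for 0.04 s.
At the end, for the whole second after the job is handed in: The heel lies at rest (below 0.03 m/s) inside the catch box, any way up, its origin between the box's walls and below 90 mm height, and the empty tray is back level within 0.08 rad (x of heel in the frame of bin between -0.09 and 0.092 m and y of heel in the frame of bin between -0.064 and 0.064 m and z of heel in the frame of bin between 0 and 0.09 m and linear speed of heel below 0.03 m/s and angle between tray's own z axis and vertical below 0.08 rad); the robot touches nothing.
It also fails if it takes over 38 s, if anything falls off the work surface, if the arm or the gripper's body presses on something with over 40 N, if the wrist force passes 120 N, or if a joint passes its speed limit or range.

## Working session

There is one attempt and no reset: what is moved stays moved. The work goes in short steps, Python scripts to look and compute and a tool call to move; the robot and the scene stay as the last step left them, time stands still between calls to the robot, and variables do not carry over. Pictures are saved under pics/ and viewed, at most 10 in all, crops included, and the job is handed in when it is done.

Besides the shell and the picture viewer there is one more tool, called in YAML: its name, and indented under it one key for each argument. step_arm: Moves the arm, as the interface text tells. Its arguments: {"type":"object","properties":{"plan":{"type":"array","items":{"type":"object","properties":{"tx":{"type":"number"},"ty":{"type":"number"},"tz":{"type":"number"},"rx":{"type":"number"},"ry":{"type":"number"},"rz":{"type":"number"},"claw":{"type":"number"}}}},"squeeze":{"type":"number"}},"required":["plan"]}

```bash
mkdir -p pics; cat > h.py <<'E'
import numpy as np, cv2, pickle
from rig import bot
def grab(n,tag):
    f=bot.grab_frame(n); pickle.dump(f,open(f'{tag}.pkl','wb'))
    cv2.imwrite(f'pics/{tag}.png',f['img'][:,:,::-1]); return f
def load(tag): return pickle.load(open(f'{tag}.pkl','rb'))
def cloud(f):
    v,u=np.mgrid[0:400,0:640]; p=np.stack([u,v],-1).reshape(-1,1,2).astype(float)
    n=cv2.undistortPoints(p,f['mtx'],np.array(f['dist_coeffs'])).reshape(400,640,2)
    d=f['depth'][...,None]; c=np.concatenate([n*d,d],-1)
    w=(c-np.array(f['t']))@np.array(f['R']); w[f['depth']==0]=np.nan; return w
E
python3 - <<'E'
from h import *
a=grab('scene','s1');b=grab('side','d1')
cv2.imwrite('pics/both.png',np.vstack([a['img'],b['img']])[:,:,::-1][::1])
print(bot.sense())
E
```

```text
{'t': 0.1, 'joint_positions': array([-1.37729822e+00,  3.81133772e-01,  1.29814102e+00,  3.08519793e-05,
        1.46357399e+00, -2.15325586e-01]), 'dq': array([ 6.71393116e-04, -6.22739959e-04, -2.55700666e-03,  7.80493021e-05,
       -7.90827279e-04,  1.34861125e-03]), 'effort': array([ 3.83610895e-03, -4.38653755e+01, -2.24908859e+01,  7.15027819e-02,
        3.43190355e-02, -8.26122573e-05]), 'eef_pos': array([ 0.21862247, -0.50464614,  0.40421143]), 'tool_rot': array([-3.07495789e+00, -6.37455933e-01, -6.96835604e-05]), 'ft_force': array([0.86774712, 0.357707  , 0.711001  ]), 'torque': array([-0.02964259, -0.01128855,  0.0201486 ]), 'grip_force': 0.0, 'opening': 0.08826756413905915}
```

View pics/s1.png

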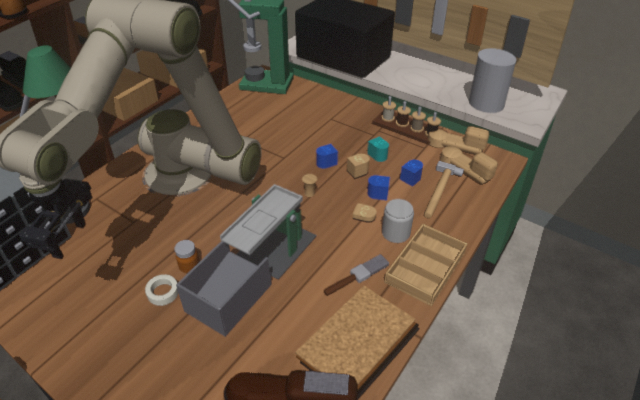

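View pics/d1.png

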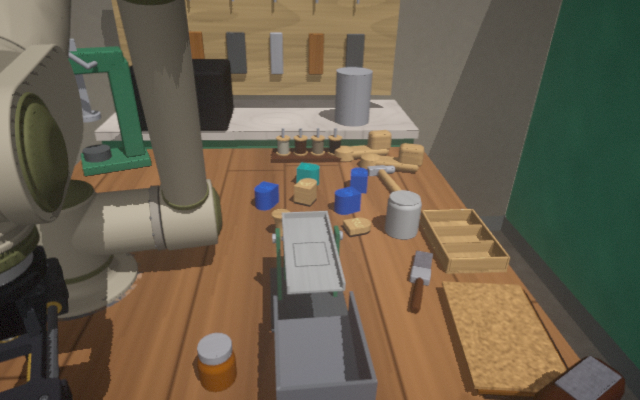

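Candidates in the scene image: tall wooden D (358,165), flat heel (365,213), waisted heel (310,184), blue blocks (326,156), (378,187) and (411,172), turquoise block (378,149), and shoe-last ends (477,138) and (484,166). The tall wooden D at (358,165) fits the description (side view: 306,191). The tray is at (262,220) and its rectangle at about (262,218), with the box at (228,285).

```bash
cat > m.py <<'E'
from h import *
for tag,(u0,v0,u1,v1) in (('s1',(343,150,375,182)),('d1',(292,178,320,206))):
    f=load(tag);w=cloud(f);hsv=cv2.cvtColor(f['img'],cv2.COLOR_RGB2HSV)
    p=w[v0:v1,u0:u1].reshape(-1,3)
    q=p[(p[:,2]>.012)&(p[:,2]<.075)]; top=p[(p[:,2]>.050)&(p[:,2]<.06)]
    print(tag,'all',len(q),np.nanmin(q,0).round(3),np.nanmax(q,0).round(3))
    if len(top)>10: print(' top',len(top),np.median(top,0).round(4),top.min(0).round(3),top.max(0).round(3),cv2.minAreaRect((top[:,:2]*1000).astype(np.float32)))
    # tray
    z=w[...,2]; m=(abs(z-.150)<.006)
    # component including floor seed
    n,l,st,c=cv2.connectedComponentsWithStats(m.astype(np.uint8),connectivity=4)
    s=l[215,262] if tag=='s1' else l[250,310]
    t=w[l==s]; print(' tray',s,len(t),np.median(t,0).round(3),cv2.minAreaRect((t[:,:2]*1000).astype(np.float32)))
    m=abs(z-.110)<.003
    n,l,st,c=cv2.connectedComponentsWithStats(m.astype(np.uint8))
    for i in range(1,n):
        if st[i,4]>60: r=w[l==i]; print(' rim',st[i],cv2.minAreaRect((r[:,:2]*1000).astype(np.float32)))
E
python3 m.py
python3 - <<'E'
from h import *
a=load('s1')['img'][125:305,175:425];b=load('d1')['img'][150:330,200:450]
cv2.imwrite('pics/c1.png',cv2.resize(np.hstack([a,b]),(800,288),interpolation=cv2.INTER_CUBIC)[:,:,::-1])
E
```

```text
s1 all 456 [0.461 0.251 0.012] [0.592 0.443 0.061]
 top 218 [0.5019 0.3276 0.0537] [0.461 0.257 0.05 ] [0.592 0.37  0.06 ] ((535.5811157226562, 316.01885986328125), (69.22179412841797, 145.95018005371094), 62.980350494384766)
 tray 92 2000 [ 0.474 -0.135  0.149] ((472.9909973144531, -125.56446075439453), (87.26685333251953, 233.5601806640625), 2.8661041259765625)
 rim [194 240  29  29  96] ((419.2008361816406, -272.79296875), (9.817276000976562, 104.78327941894531), 2.5827929973602295)
 rim [176 258  92  53 354] ((485.3808898925781, -296.68927001953125), (138.87750244140625, 188.36659240722656), 2.112394094467163)
d1 all 522 [0.463 0.297 0.012] [0.543 0.442 0.06 ]
 top 217 [0.4982 0.3288 0.0565] [0.463 0.298 0.05 ] [0.526 0.373 0.06 ] ((500.3500671386719, 339.2884826660156), (72.24861145019531, 51.46799850463867), 63.99819564819336)
 tray 12 3665 [ 0.481 -0.149  0.151] ((480.26287841796875, -125.6201171875), (91.03108978271484, 231.0032196044922), 2.131232500076294)
 rim [425  80  57   3  66] ((1257.1318359375, 1318.186767578125), (25.085594177246094, 275.21466064453125), 89.72045135498047)
 rim [276  92  42   2  66] ((495.8818054199219, 1103.9727783203125), (175.01466369628906, 18.00165557861328), 2.2670388221740723)
 rim [577  98  63  30 113] ((1697.271240234375, 822.877197265625), (15.443449020385742, 377.90045166015625), 0.009252544492483139)
 rim [ 56 235 161  24 340] ((151.26756286621094, -31.420658111572266), (291.5599365234375, 17.782594680786133), 11.155584335327148)
 rim [ 273  291  105  103 1334] ((485.0903015136719, -294.22650146484375), (137.68556213378906, 191.78456115722656), 1.8923712968826294)
```

View pics/c1.png

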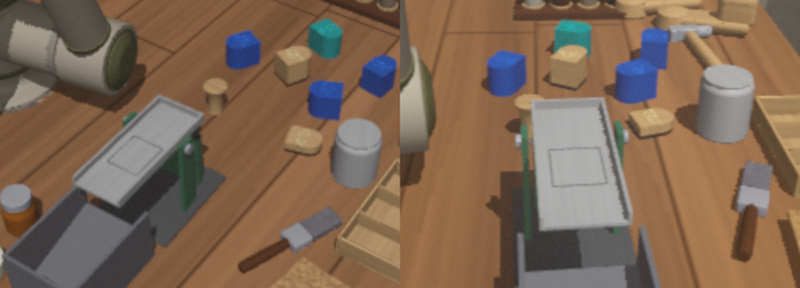

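The crop confirms it: the only tall wooden D is near world (0.500, 0.339). Its top is at 55 mm and its long axis at about 64°. The tray's rectangle is near (0.480, -0.140). I turn the tool first, then work out the shift.

step_arm:
  plan:
    - {"rz": -10.2}
    - {"rz": -10.2}
    - {"rz": -10.2}
    - {"rz": -10}

```text
invalid input at $.plan[0]: expected keys tx, ty, tz, rx, ry, rz, claw
```

```bash
cat >> h.py <<'E'
from scipy.spatial.transform import Rotation as Ro
def delta(x,y,z,yaw=None):
    s=bot.sense(); R=Ro.from_rotvec(s['tool_rot']).as_matrix()
    y0=np.degrees(np.arctan2(R[1,0],R[0,0]))
    print('t',s['t'],'tcp',s['eef_pos'].round(4),'yaw',y0.round(2),'tilt',R[2,2].round(5),'open',s['opening'],'grip',s['grip_force'],'q',s['joint_positions'].round(2),'F',s['ft_force'].round(1))
    print('shift cm',((R.T@(np.array([x,y,z])-s['eef_pos']))*100).round(2), 'rz',None if yaw is None else -(yaw-y0))
E
python3 -c "
from h import *
delta(.50,.339,.36,64)"
```

```text
t 0.1 tcp [ 0.2186 -0.5046  0.4042] yaw 23.42 tilt -1.0 open 0.08826756413905915 grip 0.0 q [-1.38  0.38  1.3   0.    1.46 -0.22] F [0.9 0.4 0.7]
shift cm [ 59.35 -66.22   4.52] rz -40.5763283730778
```

step_arm:
  plan:
    - {"tx": 0,"ty": 0,"tz": 0,"rx": 0,"ry": 0,"rz": -10.2,"claw": 0}
    - {"tx": 0,"ty": 0,"tz": 0,"rx": 0,"ry": 0,"rz": -10.2,"claw": 0}
    - {"tx": 0,"ty": 0,"tz": 0,"rx": 0,"ry": 0,"rz": -10.2,"claw": 0}
    - {"tx": 0,"ty": 0,"tz": 0,"rx": 0,"ry": 0,"rz": -10,"claw": 0}

```text
t: 0.6
eef_pos: [0.2186, -0.5047, 0.4044]
tool_rot: [-2.658, -1.673, -0.001]
ft_force: [0.4, 0.1, -0.5]
opening: 0.0884
grip_force: 0.0
```

```bash
python3 -c "
from h import *
delta(.50,.339,.36,64)"
```

```text
t 0.6 tcp [ 0.2186 -0.5047  0.4044] yaw 64.35 tilt -1.0 open 0.08836437344542042 grip 0.0 q [-1.38  0.38  1.3  -0.    1.46 -0.93] F [ 0.4  0.1 -0.5]
shift cm [ 88.23 -11.14   4.51] rz 0.35491833898903735
```

step_arm:
  plan:
    - {"tx": 5.5,"ty": -0.7,"tz": 0,"rx": 0,"ry": 0,"rz": 0,"claw": 0}
    - {"tx": 5.5,"ty": -0.7,"tz": 0,"rx": 0,"ry": 0,"rz": 0,"claw": 0}
    - {"tx": 5.5,"ty": -0.7,"tz": 0,"rx": 0,"ry": 0,"rz": 0,"claw": 0}
    - {"tx": 5.5,"ty": -0.7,"tz": 0,"rx": 0,"ry": 0,"rz": 0,"claw": 0}
    - {"tx": 5.5,"ty": -0.7,"tz": 0,"rx": 0,"ry": 0,"rz": 0,"claw": 0}

```text
t: 1.23
eef_pos: [0.3078, -0.2404, 0.4046]
tool_rot: [-2.664, -1.664, -0.0]
ft_force: [1.3, -0.7, 0.8]
opening: 0.088
grip_force: 0.0
```

step_arm:
  plan:
    - {"tx": 5.5,"ty": -0.7,"tz": 0,"rx": 0,"ry": 0,"rz": 0,"claw": 0}
    - {"tx": 5.5,"ty": -0.7,"tz": 0,"rx": 0,"ry": 0,"rz": 0,"claw": 0}
    - {"tx": 5.5,"ty": -0.7,"tz": 0,"rx": 0,"ry": 0,"rz": 0,"claw": 0}
    - {"tx": 5.5,"ty": -0.7,"tz": 0,"rx": 0,"ry": 0,"rz": 0,"claw": 0}
    - {"tx": 5.5,"ty": -0.7,"tz": 0,"rx": 0,"ry": 0,"rz": 0,"claw": 0}

```text
t: 1.85
eef_pos: [0.3968, 0.0223, 0.4047]
tool_rot: [2.664, 1.665, 0.0]
ft_force: [0.3, -0.4, 0.2]
opening: 0.0882
grip_force: 0.0
```

step_arm:
  plan:
    - {"tx": 5.5,"ty": -0.7,"tz": 0,"rx": 0,"ry": 0,"rz": 0,"claw": 0}
    - {"tx": 5.5,"ty": -0.7,"tz": 0,"rx": 0,"ry": 0,"rz": 0,"claw": 0}
    - {"tx": 5.5,"ty": -0.7,"tz": 0,"rx": 0,"ry": 0,"rz": 0,"claw": 0}
    - {"tx": 5.5,"ty": -0.7,"tz": 0,"rx": 0,"ry": 0,"rz": 0,"claw": 0}
    - {"tx": 5.5,"ty": -0.7,"tz": 2,"rx": 0,"ry": 0,"rz": 0,"claw": 0}

```text
t: 2.48
eef_pos: [0.486, 0.285, 0.3854]
tool_rot: [2.663, 1.665, 0.004]
ft_force: [0.9, -0.9, 0.7]
opening: 0.0881
grip_force: 0.0
```

```bash
python3 -c "
from h import *
delta(.50,.339,.33,64)
f=grab('wrist','w1'); print(f['R'],f['t'])"
```

```text
t 2.475 tcp [0.486  0.285  0.3854] yaw 64.04 tilt -1.0 open 0.08812705957683194 grip 0.0 q [ 0.32  0.42  1.29 -0.    1.43  0.77] F [ 0.9 -0.9  0.7]
shift cm [ 5.46 -1.11  5.54] rz 0.03670693077309295
[[ 0.89899204 -0.43795502  0.00295244]
 [-0.41543225 -0.85058624  0.32236485]
 [-0.13867    -0.29102997 -0.9466109 ]] [-0.31396054  0.4062438   0.52293002]
```

View pics/w1.png

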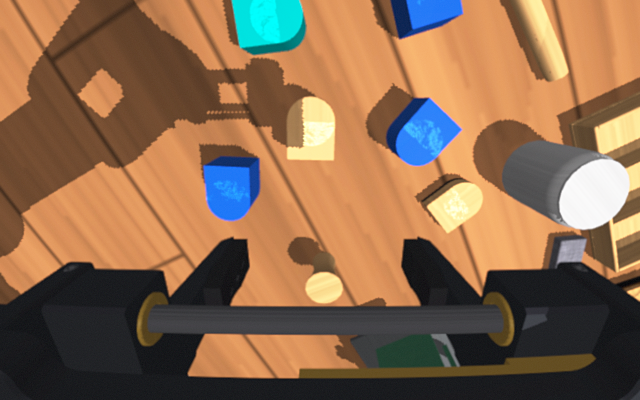

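The wrist view shows the tall wooden D at (311,128). Its round end points up in the picture, which is tool +x, and it is already lined up with the tool. The blue blocks at (230,185) and (424,130), the flat heel (453,203) and the waisted heel (323,287) are all clear of it.

```bash
python3 - <<'E'
from h import *
f=load('w1');w=cloud(f);p=w[85:165,280:342].reshape(-1,3)
t=p[(p[:,2]>.049)&(p[:,2]<.062)];print(len(t),np.median(t[:,2]))
(c,s,a)=cv2.minAreaRect((t[:,:2]*1000).astype(np.float32));print(c,s,a)
yaw=np.radians(64); ax=np.array([np.cos(yaw),np.sin(yaw)]);n=np.array([-ax[1],ax[0]])
A=t[:,:2]@ax;B=t[:,:2]@n
print(np.percentile(A,[.5,99.5]),np.percentile(B,[.5,99.5]))
o=ax*(np.percentile(A,.5)+.032)+n*np.percentile(B,[.5,99.5]).mean(); print('origin',o); g=o-.008*ax; print('grasp',g)
delta(*g,.038+.147,64)
E
```

```text
2706 0.05448276081324959
(496.72955322265625, 338.0223388671875) (65.35957336425781, 49.874000549316406) 63.873695373535156
[0.48909461 0.55326328] [-0.32217648 -0.27372819]
origin [0.49623063 0.33774302]
grasp [0.49272366 0.33055267]
t 2.525 tcp [0.4867 0.2891 0.381 ] yaw 64.18 tilt -0.99999 open 0.08803869967353554 grip 0.0 q [0.33 0.43 1.29 0.   1.42 0.78] F [-3.8  0.5 -3.9]
shift cm [ 4.  -1.2 19.6] rz 0.18455906227325158
```

step_arm:
  plan:
    - {"tx": 2.0,"ty": -0.6,"tz": 4,"rx": 0,"ry": 0,"rz": 0,"claw": 0}
    - {"tx": 2.0,"ty": -0.6,"tz": 4,"rx": 0,"ry": 0,"rz": 0,"claw": 0}
    - {"tx": 0,"ty": 0,"tz": 2,"rx": 0,"ry": 0,"rz": 0,"claw": 0}
    - {"tx": 0,"ty": 0,"tz": 0,"rx": 0,"ry": 0,"rz": 0,"claw": 0}
    - {"tx": 0,"ty": 0,"tz": 0,"rx": 0,"ry": 0,"rz": 0,"claw": 0}

```text
t: 3.15
eef_pos: [0.4925, 0.3241, 0.2857]
tool_rot: [2.664, 1.665, 0.002]
ft_force: [0.0, -0.3, 0.1]
opening: 0.0882
grip_force: 0.0
```

```bash
python3 -c "
from h import *
delta(.4927,.3305,.185,64)"
```

```text
t 3.15 tcp [0.4925 0.3241 0.2857] yaw 64.01 tilt -1.0 open 0.08817480445296956 grip 0.0 q [ 0.38  0.56  1.36 -0.    1.22  0.83] F [ 0.  -0.3  0.1]
shift cm [ 0.58 -0.28 10.07] rz 0.006824590267626718
```

step_arm:
  plan:
    - {"tx": 0.6,"ty": -0.3,"tz": 3.5,"rx": 0,"ry": 0,"rz": 0,"claw": 0}
    - {"tx": 0,"ty": 0,"tz": 3.5,"rx": 0,"ry": 0,"rz": 0,"claw": 0}
    - {"tx": 0,"ty": 0,"tz": 3.0,"rx": 0,"ry": 0,"rz": 0,"claw": 0}
    - {"tx": 0,"ty": 0,"tz": 0,"rx": 0,"ry": 0,"rz": 0,"claw": 0}
    - {"tx": 0,"ty": 0,"tz": 0,"rx": 0,"ry": 0,"rz": 0,"claw": 0}

```text
t: 3.78
eef_pos: [0.4928, 0.331, 0.1866]
tool_rot: [2.664, 1.665, 0.004]
ft_force: [0.6, 0.3, 0.5]
opening: 0.088
grip_force: 0.0
```

step_arm:
  plan:
    - {"tx": 0,"ty": 0,"tz": 0,"rx": 0,"ry": 0,"rz": 0,"claw": 0.6}
    - {"tx": 0,"ty": 0,"tz": 0,"rx": 0,"ry": 0,"rz": 0,"claw": 0.6}
    - {"tx": 0,"ty": 0,"tz": 0,"rx": 0,"ry": 0,"rz": 0,"claw": 0.6}
    - {"tx": 0,"ty": 0,"tz": 0,"rx": 0,"ry": 0,"rz": 0,"claw": 0.6}
    - {"tx": 0,"ty": 0,"tz": 0,"rx": 0,"ry": 0,"rz": 0,"claw": 0.6}
  squeeze: 20

```text
t: 4.4
eef_pos: [0.4923, 0.3309, 0.1849]
tool_rot: [-2.664, -1.665, 0.0]
ft_force: [-0.8, -0.5, 2.1]
opening: 0.0503
grip_force: 19.9
```

Grasp holds: opening 50.3 mm, grip 20 N. Next I lift, and measure the etched rectangle from the first pictures.

step_arm:
  plan:
    - {"tx": 0,"ty": 0,"tz": -4,"rx": 0,"ry": 0,"rz": 0,"claw": 0.6}
    - {"tx": 0,"ty": 0,"tz": -5,"rx": 0,"ry": 0,"rz": 0,"claw": 0.6}
    - {"tx": 0,"ty": 0,"tz": -5,"rx": 0,"ry": 0,"rz": 0,"claw": 0.6}
    - {"tx": 0,"ty": 0,"tz": -5,"rx": 0,"ry": 0,"rz": -9,"claw": 0.6}
    - {"tx": 0,"ty": 0,"tz": -4,"rx": 0,"ry": 0,"rz": -9,"claw": 0.6}

```text
t: 5.03
eef_pos: [0.492, 0.3308, 0.4166]
tool_rot: [2.365, 2.068, 0.001]
ft_force: [1.1, 0.5, -1.5]
opening: 0.0501
grip_force: 19.9
```

step_arm:
  plan:
    - {"tx": 0,"ty": 0,"tz": 0,"rx": 0,"ry": 0,"rz": -10,"claw": 0.6}
    - {"tx": 0,"ty": 0,"tz": 0,"rx": 0,"ry": 0,"rz": 0,"claw": 0.6}

```text
t: 5.28
eef_pos: [0.4921, 0.3308, 0.4144]
tool_rot: [-2.183, -2.258, 0.001]
ft_force: [-0.9, -0.1, -2.4]
opening: 0.0497
grip_force: 19.9
```

```bash
python3 - <<'E'
from h import *
for tag,seed in (('s1',(215,262)),('d1',(252,308))):
    f=load(tag);w=cloud(f);g=cv2.cvtColor(f['img'],cv2.COLOR_RGB2GRAY).astype(np.float32)
    m=abs(w[...,2]-.15)<.008
    n,l,st,c=cv2.connectedComponentsWithStats(m.astype(np.uint8),connectivity=4);mm=cv2.erode((l==l[seed]).astype(np.uint8),np.ones((5,5)))
    bg=cv2.medianBlur(f['img'],21)[...,1].astype(float)
    x=w[...,0];y=w[...,1]
    d=(bg-g>7)&(mm>0)&(abs(x-.48)<.036)&(abs(y+.14)<.05)
    p=w[d]; print(tag,len(p),p.min(0),p.max(0),cv2.minAreaRect((p[:,:2]*1000).astype(np.float32)))
delta(.4808,-.1485,.40,92.1)
E
```

```text
s1 105 [ 0.44570495 -0.17844836  0.14528499] [ 0.50777193 -0.09898689  0.15459471] ((477.1466979980469, -138.1436309814453), (61.16093826293945, 79.50574493408203), 1.6040990352630615)
d1 191 [ 0.44806923 -0.17868859  0.14937385] [ 0.51148165 -0.10143462  0.15366705] ((479.7337951660156, -139.74496459960938), (61.81670379638672, 77.2717514038086), 2.2500836849212646)
t 5.275 tcp [0.4921 0.3308 0.4144] yaw 91.93 tilt -1.0 open 0.049723256767569605 grip 19.93111212272197 q [ 0.39  0.45  1.15 -0.    1.54  0.36] F [-0.9 -0.1 -2.4]
shift cm [-47.87  -2.75   1.46] rz -0.16691367080265707
```

The etched rectangle's centre comes out at (0.479, -0.139), and its outline is roughly as expected (70×58 plus line width). Carrying the heel over.

step_arm:
  plan:
    - {"tx": -3.5,"ty": -0.3,"tz": 0,"rx": 0,"ry": 0,"rz": 0,"claw": 0.6}
    - {"tx": -5,"ty": -0.3,"tz": 0,"rx": 0,"ry": 0,"rz": 0,"claw": 0.6}
    - {"tx": -5,"ty": -0.3,"tz": 0,"rx": 0,"ry": 0,"rz": 0,"claw": 0.6}
    - {"tx": -5,"ty": -0.3,"tz": 0,"rx": 0,"ry": 0,"rz": 0,"claw": 0.6}
    - {"tx": -5,"ty": -0.3,"tz": 0,"rx": 0,"ry": 0,"rz": 0,"claw": 0.6}

```text
t: 5.9
eef_pos: [0.4853, 0.094, 0.414]
tool_rot: [-2.186, -2.255, 0.002]
ft_force: [0.4, -0.4, -2.2]
opening: 0.0498
grip_force: 19.9
```

step_arm:
  plan:
    - {"tx": -5,"ty": -0.3,"tz": 0,"rx": 0,"ry": 0,"rz": 0,"claw": 0.6}
    - {"tx": -5,"ty": -0.3,"tz": 0,"rx": 0,"ry": 0,"rz": 0,"claw": 0.6}
    - {"tx": -5,"ty": -0.3,"tz": 0,"rx": 0,"ry": 0,"rz": 0,"claw": 0.6}
    - {"tx": -5,"ty": -0.3,"tz": 0,"rx": 0,"ry": 0,"rz": 0,"claw": 0.6}
    - {"tx": -4,"ty": -0.2,"tz": 0,"rx": 0,"ry": 0,"rz": 0,"claw": 0.6}

```text
t: 6.52
eef_pos: [0.4797, -0.1467, 0.4139]
tool_rot: [-2.187, -2.253, 0.001]
ft_force: [0.3, 0.7, -2.5]
opening: 0.0499
grip_force: 19.9
```

step_arm:
  plan:
    - {"tx": 0,"ty": 0,"tz": 2,"rx": 0,"ry": 0,"rz": 0,"claw": 0.6}
    - {"tx": 0,"ty": 0,"tz": 0,"rx": 0,"ry": 0,"rz": 0,"claw": 0.6}
    - {"tx": 0,"ty": 0,"tz": 0,"rx": 0,"ry": 0,"rz": 0,"claw": 0.6}

```text
t: 6.9
eef_pos: [0.4802, -0.1445, 0.395]
tool_rot: [-2.183, -2.259, -0.0]
ft_force: [0.1, 0.1, -1.1]
opening: 0.05
grip_force: 19.9
```

```bash
python3 - <<'E'
from h import *
delta(.479,-.147,.341,92.1)
a=grab('side','d2');b=grab('scene','s2')
cv2.imwrite('pics/c2.png',cv2.resize(np.hstack([b['img'][100:300,150:400],a['img'][150:350,200:450]]),(800,320))[:,:,::-1])
E
```

```text
t 6.9 tcp [ 0.4802 -0.1445  0.395 ] yaw 91.97 tilt -1.0 open 0.04999750528789461 grip 19.932007030583918 q [-0.53  0.3   1.45  0.    1.39 -0.56] F [ 0.1  0.1 -1.1]
shift cm [-0.25 -0.12  5.4 ] rz -0.13359403826117955
```

View pics/c2.png

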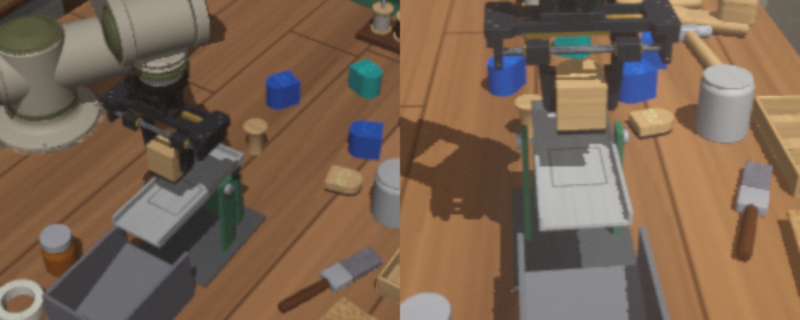

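The heel is above the tray, held straight, with its foot about 60 mm above the etched rectangle; the tray is level. Lowering it to about 4 mm.

step_arm:
  plan:
    - {"tx": -0.3,"ty": -0.1,"tz": 1.5,"rx": 0,"ry": 0,"rz": 0,"claw": 0.6}
    - {"tx": 0,"ty": 0,"tz": 1.5,"rx": 0,"ry": 0,"rz": 0,"claw": 0.6}
    - {"tx": 0,"ty": 0,"tz": 1.3,"rx": 0,"ry": 0,"rz": 0,"claw": 0.6}
    - {"tx": 0,"ty": 0,"tz": 0.8,"rx": 0,"ry": 0,"rz": 0,"claw": 0.6}
    - {"tx": 0,"ty": 0,"tz": 0.4,"rx": 0,"ry": 0,"rz": 0,"claw": 0.6}

```text
t: 7.62
eef_pos: [0.4792, -0.1478, 0.3395]
tool_rot: [-2.182, -2.26, 0.0]
ft_force: [-0.5, 0.4, -1.3]
opening: 0.05
grip_force: 19.9
```

step_arm:
  plan:
    - {"tx": 0,"ty": 0,"tz": 0,"rx": 0,"ry": 0,"rz": 0,"claw": 0.6}
    - {"tx": 0,"ty": 0,"tz": 0,"rx": 0,"ry": 0,"rz": 0,"claw": 0.6}
    - {"tx": 0,"ty": 0,"tz": 0,"rx": 0,"ry": 0,"rz": 0,"claw": 0.6}

```text
t: 8.0
eef_pos: [0.4792, -0.1479, 0.34]
tool_rot: [2.182, 2.26, 0.0]
ft_force: [0.2, -0.5, -2.0]
opening: 0.0498
grip_force: 19.9
```

```bash
python3 - <<'E'
from h import *
delta(.479,-.147,.339,92.1)
a=grab('side','d3');b=grab('scene','s3')
cv2.imwrite('pics/c3.png',cv2.resize(np.hstack([b['img'][125:275,160:347],a['img'][150:300,215:402]]),(800,320))[:,:,::-1])
E
```

```text
t 8.0 tcp [ 0.4792 -0.1479  0.34  ] yaw 92.02 tilt -1.0 open 0.04981749339008264 grip 19.931922205723822 q [-0.54  0.36  1.54 -0.    1.25 -0.57] F [ 0.2 -0.5 -2. ]
shift cm [ 0.09 -0.01  0.1 ] rz -0.08003024398900038
```

View pics/c3.png

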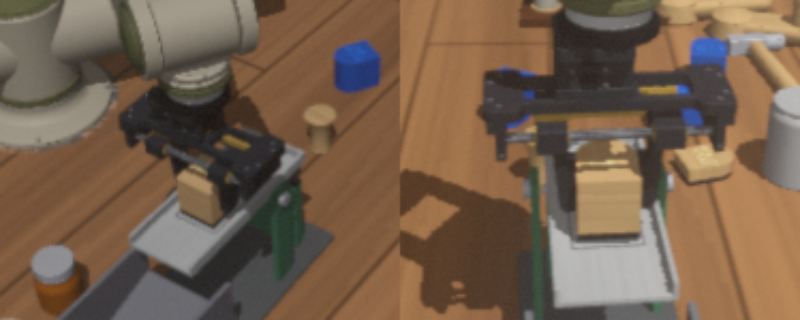

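The heel is centred over the rectangle, the tray is level, and the foot is about 5 mm above it. I ease down 2 mm and release.

step_arm:
  plan:
    - {"tx": 0,"ty": 0,"tz": 0.2,"rx": 0,"ry": 0,"rz": 0,"claw": 0.6}
    - {"tx": 0,"ty": 0,"tz": 0,"rx": 0,"ry": 0,"rz": 0,"claw": 0.6}
    - {"tx": 0,"ty": 0,"tz": 0,"rx": 0,"ry": 0,"rz": 0,"claw": 0}
    - {"tx": 0,"ty": 0,"tz": 0,"rx": 0,"ry": 0,"rz": 0,"claw": 0}
    - {"tx": 0,"ty": 0,"tz": 0,"rx": 0,"ry": 0,"rz": 0,"claw": 0}

```text
t: 8.72
eef_pos: [0.4792, -0.1479, 0.3379]
tool_rot: [2.182, 2.26, 0.0]
ft_force: [-0.1, 0.2, 0.9]
opening: 0.0777
grip_force: 0.0
```

step_arm:
  plan:
    - {"tx": 0,"ty": 0,"tz": 0,"rx": 0,"ry": 0,"rz": 0,"claw": 0}
    - {"tx": 0,"ty": 0,"tz": 0,"rx": 0,"ry": 0,"rz": 0,"claw": 0}
    - {"tx": 0,"ty": 0,"tz": 0,"rx": 0,"ry": 0,"rz": 0,"claw": 0}
    - {"tx": 0,"ty": 0,"tz": 0,"rx": 0,"ry": 0,"rz": 0,"claw": 0}
    - {"tx": 0,"ty": 0,"tz": 0,"rx": 0,"ry": 0,"rz": 0,"claw": 0}

```text
t: 9.35
eef_pos: [0.4791, -0.1478, 0.3378]
tool_rot: [-2.182, -2.26, -0.0]
ft_force: [-0.6, -0.4, 0.3]
opening: 0.088
grip_force: 0.0
```

step_arm:
  plan:
    - {"tx": 0,"ty": 0,"tz": -4,"rx": 0,"ry": 0,"rz": 0,"claw": 0}
    - {"tx": 0,"ty": 0,"tz": -5,"rx": 0,"ry": 0,"rz": 0,"claw": 0}
    - {"tx": 0,"ty": 0,"tz": -3,"rx": 0,"ry": 0,"rz": 0,"claw": 0}
    - {"tx": 0,"ty": 0,"tz": 0,"rx": 0,"ry": 0,"rz": 0,"claw": 0}
    - {"tx": 0,"ty": 0,"tz": 0,"rx": 0,"ry": 0,"rz": 0,"claw": 0}

```text
t: 9.98
eef_pos: [0.4791, -0.1479, 0.4566]
tool_rot: [-2.181, -2.259, 0.001]
ft_force: [0.8, -1.2, -0.4]
opening: 0.0882
grip_force: 0.0
```

step_arm:
  plan:
    - {"tx": 0,"ty": 0,"tz": 0,"rx": 0,"ry": 0,"rz": 0,"claw": 0}
    - {"tx": 0,"ty": 0,"tz": 0,"rx": 0,"ry": 0,"rz": 0,"claw": 0}
    - {"tx": 0,"ty": 0,"tz": 0,"rx": 0,"ry": 0,"rz": 0,"claw": 0}
    - {"tx": 0,"ty": 0,"tz": 0,"rx": 0,"ry": 0,"rz": 0,"claw": 0}
    - {"tx": 0,"ty": 0,"tz": 0,"rx": 0,"ry": 0,"rz": 0,"claw": 0}

```text
t: 10.6
eef_pos: [0.4791, -0.1479, 0.4577]
tool_rot: [-2.182, -2.26, 0.0]
ft_force: [0.5, 0.4, 0.4]
opening: 0.0882
grip_force: 0.0
```

```bash
python3 - <<'E'
from h import *
a=grab('side','d4');b=grab('scene','s4')
cv2.imwrite('pics/c4.png',cv2.resize(np.hstack([b['img'][150:350,150:400],a['img'][200:400,200:450]]),(800,320))[:,:,::-1])
w=cloud(a);t=w[240:285,285:335].reshape(-1,3);t=t[abs(t[:,2]-.15)<.03];A=np.c_[t[:,:2],np.ones(len(t))]
print(len(t),np.linalg.lstsq(A,t[:,2],rcond=None)[0])
E
```

```text
2210 [-0.03426811 -0.00348178  0.16773199]
```

View pics/c4.png

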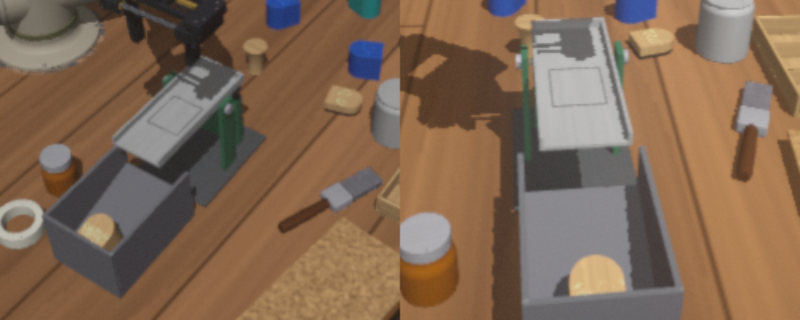

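The heel lies in the catch box (crop pixels 97,233 and 597,275), and the empty tray is level, with a slope along its length of about 0.003. One more short wait to let it settle, then I hand in.

step_arm:
  plan:
    - {"tx": 0,"ty": 0,"tz": 0,"rx": 0,"ry": 0,"rz": 0,"claw": 0}
    - {"tx": 0,"ty": 0,"tz": 0,"rx": 0,"ry": 0,"rz": 0,"claw": 0}
    - {"tx": 0,"ty": 0,"tz": 0,"rx": 0,"ry": 0,"rz": 0,"claw": 0}
    - {"tx": 0,"ty": 0,"tz": 0,"rx": 0,"ry": 0,"rz": 0,"claw": 0}
    - {"tx": 0,"ty": 0,"tz": 0,"rx": 0,"ry": 0,"rz": 0,"claw": 0}

```text
t: 11.32
eef_pos: [0.4791, -0.1478, 0.4578]
tool_rot: [-2.182, -2.26, -0.0]
ft_force: [-0.0, 0.9, -0.4]
opening: 0.0885
grip_force: 0.0
```

```bash
python3 - <<'E'
from h import *
a=grab('side','d5'); d=cv2.absdiff(a['img'],load('d4')['img'])[300:390,270:375]; print('moved px',(d.max(2)>25).sum())
print(bot.sign_off())
E
```

```text
moved px 43
the job is handed in; nothing more can be done
None
```

The job is handed in at about 11 s: the heel tipped the tray and is in the catch box, the tray is level and the arm is clear. I did not catch the tipping itself on camera, and a few pixels around the heel still differed in the last check, so I can't confirm the verdict.

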